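# Snap the retaining clip onto a microscope turret's pivot

### The job

The microscope's objective turret is back on its pivot but not yet locked. Pick up the spring clip from the rubber mat by its finger tab, lay it flat on the turret's disc and press it sideways into the groove of the pivot until it has snapped fully home, flat on the disc, then let go and move clear. Feel your way: never press the clip against the turret with more than about 18 N, and leave the other things on the bench where they are.

Things in the scene. Friction and masses are not known exactly. Their poses are not given: they have to be found in the camera images.
- clip_grip (a point): Middle of the finger tab of the loose spring clip, 26 mm above the clip's underside. The clip is a flat steel fork, 67 mm long, 36 mm wide, 5 mm thick, about 47 g, lying flat. The grey ribbed tab stands on its tail: 22 mm long along x, 12 mm wide along y (pinch this width), top 46 mm above the underside. Axes: x from the tab to the open mouth, z up.
- clip_seat (a point): Centre of the clip's round seat, 36 mm ahead of clip_grip along the clip's x and 2.5 mm above its underside; axes as clip_grip. When the clip is home the pivot's axis passes here with about 1 mm of play, the clip's back wall meets the pivot and the push rises again. Nothing is wider than the tab until 16 mm ahead of clip_grip.
- clip_mouth (a point): Point between the round bumps of the two sprung jaws, 8.5 mm ahead of clip_seat. The bumps are 9 mm apart at rest and spread to 17 mm at most. They meet the pivot's 14 mm core when clip_seat is 15 mm short of its axis, need a sideways push of about 6 to 11 N to pass, and close behind it. The flared tips end 11 mm further ahead.
- stand: Fixed stand with the turret, origin on the pivot's axis at table height. Turret: dark flat disc, 120 mm across, objectives under it, short steel pivot up at its centre. The disc's top is 62 to 98 mm above the table; it differs each time with the shims and is not measured: feel for it. A spring washer lets the disc sink 1.5 mm at most (about 10 N); else fixed.
- pivot_axis (a point): Point on the pivot's vertical axis at table height (same as the stand's origin). The pivot above the disc: a groove, core 14 mm in diameter, from the disc's top to 7.5 mm above it, then a head 20 mm in diameter up to 16 mm above the disc. The clip slides flat on the disc straight into the groove, from any side, with 2.5 mm to spare in height.
- objective: Bystander: a loose black objective lens, 32 mm across, 50 mm tall, standing upright. Origin at the centre of its underside.
- jar: Bystander: a small amber grease jar with a black lid, 44 mm across, 45 mm tall. Origin at the centre of its underside.
- driver: Bystander: a screwdriver with a black handle, 160 mm long, lying on the bench near the far side. Origin on its underside, x along it.
Not all that is in view belongs to the job. Of the things that look like the stand, the middle-sized one is meant. What is shaped like the part that bears clip_grip but red is not meant.

How it is judged:
By the outcome, as a careful person would: the job done as asked, in the order asked, and still so for the second after the job is handed in, with the robot touching nothing.
It also fails if it takes over 64 s, if anything falls off the work surface, if the arm or the gripper's body presses on something with over 40 N, if the wrist force passes 120 N, or if a joint passes its speed limit or range.

### The arm

A 6-joint arm with a two-finger parallel gripper is mounted at the origin on the work surface. World frame = base frame: x ahead of the robot, y to its left, z up, the work surface at z = 0. Lengths are in m, angles in degrees, forces in N, time in s.
With the tool pointing down it reaches from about 0.325 to 0.775 m from the base axis. Payload 9.3 kg.
Tool frame: the origin (TCP) lies on the mounting face of the last link; the fingertips stand 173 mm ahead of it and the grasp point (between the pads) lies 155 mm ahead of it; z points along the fingers, y is the direction in which the jaws open and shut (so a half turn about z gives the same grasp; the last joint's range is limited). The gripper opens to 85 mm and grips with 20 to 120 N. Pads are 22 mm wide; open, the fingers measure 114 mm over their backs; the gripper's body (76 mm by 85 mm) begins 54 mm behind the grasp point. The pads swing forward as they close: fully open they stand 13 mm farther back than shut.
Start: joints at [-82.368, 14.817, 1.232, 76.415, 0, 81.257], TCP at [0.155, -0.528, 0.405] pointing down, gripper open.
Joint ranges: [-174.27, 174.27], [-52.1, 104.24], [-59.71, 78.15], [-110.17, 111.67], [-87.03, 83.33], [-180, 180]. Speed limits (degrees/s): [127.2, 127.2, 159.86, 180, 180, 180].

### API

Orientations are given as a 3x3 rotation matrix whose columns are the frame's x, y, z axes.
In Python, from bench import monitor, viewer, sign_off gives the robot as it stands. The module is installed in compiled form; this text tells all that it offers.
- The arm moves only by the shell command python3 -m handwheel 'ROWS' [FORCE]. ROWS is JSON, a list of rows, each an object with "delta_pos": the shift along the tool's x, y, z in cm, a list of three; "turn": the turn about the tool's z in degrees; "hand": the opening, from -1 (shut) to 1 (fully open). In form: [{"delta_pos": [x, y, z], "turn": turn, "hand": hand}, ...]. A call has exactly 8 rows; each row is the pose to reach, as a shift and turn from the pose commanded when the call began, along the tool's axes at that moment; what a row does not reach only later rows make up. A row lasts 1/12 s, in which the tool goes at most 41.7 mm and 7.16 degrees, less where a joint would pass 70% of its speed; a pose out of reach is approached as far as the arm can. A call with a gripper value outside its range is refused whole. The fingers move at their own pace and stop on an object; FORCE is the grip in N (left out, the last holds). Time passes only in rows, so rows that repeat a pose let the fingers close, or fill a call up. It gives the time, the measured TCP pose, the force and the opening at its end, in the units of the state.
- monitor.state(): the state, without advancing time (a new reading comes with each control period).
- viewer.get_image(name): name is "scene" or "top"; returns the picture (384x512x3 uint8, blue, green, red); there is no depth.
- viewer.camera_params(name): a dict with "fx", "fy", "cx", "cy" (pixels), "cam_to_world" (4x4, takes a point from camera to world coordinates). Camera axes: x right, y down, z forward; pixel columns grow to the right and rows downward; lengths in m; the calibration is good to about 2 mm. A picture is of the moment at which its call begins. camera_params takes no time and is no camera call.
- sign_off(): hands the job in, once; it reports no verdict.
The state is a dict: "clock": time; "joint_pos": joint angles; "joint_vel": joint speeds; "joint_torque": joint torques, N m; "position": TCP position; "orientation": TCP orientation; "contact_force": force on the tool from outside, world axes, zero at the start; "torque": the same for the moment, N m; "width": finger opening in m.
Only numpy, scipy, OpenCV 4.12 (cv2) and the standard library are available. Lean on these libraries where they do the work, as an engineer would, in place of code of your own. Each camera call takes 0.05 s, during which the arm holds its last target.

## Working session

There is one attempt and no reset: what is moved stays moved. The work goes in short steps, Python scripts to look and compute and a shell command to move; the robot and the scene stay as the last step left them, time stands still between calls to the robot, and variables do not carry over. Pictures are saved under pics/ and viewed, and the job is handed in when it is done.

```bash
mkdir -p pics; cat > h.py <<'E'
import numpy as np,cv2
from bench import monitor,viewer
def proj(n,p):
    c=viewer.camera_params(n);T=np.linalg.inv(np.array(c['cam_to_world']));q=T[:3,:3]@np.array(p,float)+T[:3,3]
    return np.array([c['fx']*q[0]/q[2]+c['cx'],c['fy']*q[1]/q[2]+c['cy']])
def ray(n,uv):
    c=viewer.camera_params(n);T=np.array(c['cam_to_world'])
    d=T[:3,:3]@np.array([(uv[0]-c['cx'])/c['fx'],(uv[1]-c['cy'])/c['fy'],1]);return T[:3,3],d
def atz(n,uv,z):
    o,d=ray(n,uv);return o+d*(z-o[2])/d[2]
def tri(a,b):
    o1,d1=ray('scene',a);o2,d2=ray('top',b);A=np.stack([d1,-d2],1);s=np.linalg.lstsq(A,o2-o1,rcond=None)[0]
    p,q=o1+d1*s[0],o2+d2*s[1];return (p+q)/2,np.linalg.norm(p-q)
E
python3 - <<'E'
from h import *
np.set_printoptions(precision=4,suppress=True)
for n in('scene','top'):
    im=viewer.get_image(n);cv2.imwrite(f'pics/{n}0.png',im)
    c=viewer.camera_params(n);print(n,c)
s=monitor.state();print(s['position'],s['orientation'],s['width'],s['contact_force'],s['clock'])
E
```

```text
scene {'fx': 356.7428088529977, 'fy': 356.7428088529977, 'cx': 251.83867147034022, 'cy': 187.72697706936236, 'cam_to_world': array([[-0.1081,  0.5368, -0.8368,  1.3395],
       [ 0.9941,  0.0687, -0.0843,  0.1279],
       [ 0.0123, -0.8409, -0.541 ,  0.5646],
       [ 0.    ,  0.    ,  0.    ,  1.    ]])}
top {'fx': 453.7159453953331, 'fy': 453.7159453953331, 'cx': 262.20954215811753, 'cy': 185.53140527086742, 'cam_to_world': array([[-0.0249, -0.9933,  0.1126,  0.4397],
       [-0.9996,  0.023 , -0.0185,  0.0595],
       [ 0.0157, -0.1131, -0.9935,  1.0266],
       [ 0.    ,  0.    ,  0.    ,  1.    ]])}
[ 0.155  -0.5277  0.4041] [[ 0.9594  0.2819 -0.0002]
 [ 0.2819 -0.9594  0.0012]
 [ 0.0002 -0.0012 -1.    ]] 0.08527956985923184 [-0.4206 -0.2767  0.1211] 0.1
```

View pics/scene0.png

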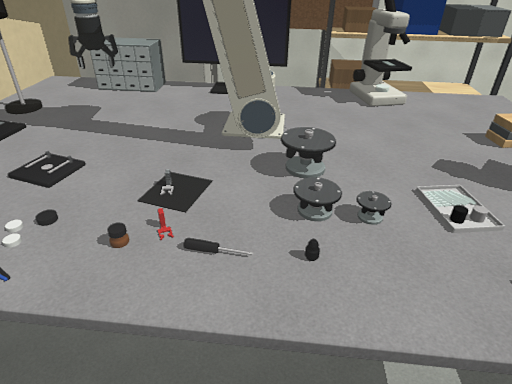

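View pics/top0.png

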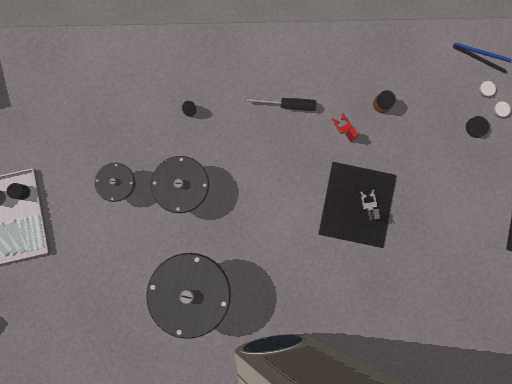

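The mat with the clip is at top (370,205) and scene (168,185). The middle-sized turret is at top (180,184) and scene (318,190). I'll enlarge both next.

```bash
python3 - <<'E'
from h import *
s=cv2.imread('pics/scene0.png');t=cv2.imread('pics/top0.png')
def crop(im,x,y,w,h,k): return cv2.resize(im[y:y+h,x:x+w],None,fx=k,fy=k,interpolation=cv2.INTER_CUBIC)
a=crop(t,345,180,50,50,8);b=crop(t,145,150,70,70,400/70)
cv2.imwrite('pics/z1.png',np.hstack([a,b]))
a=crop(s,145,160,50,50,8);b=crop(s,285,165,70,70,400/70)
cv2.imwrite('pics/z2.png',np.hstack([a,b]))
E
```

```text
(no output)
```

View pics/z1.png

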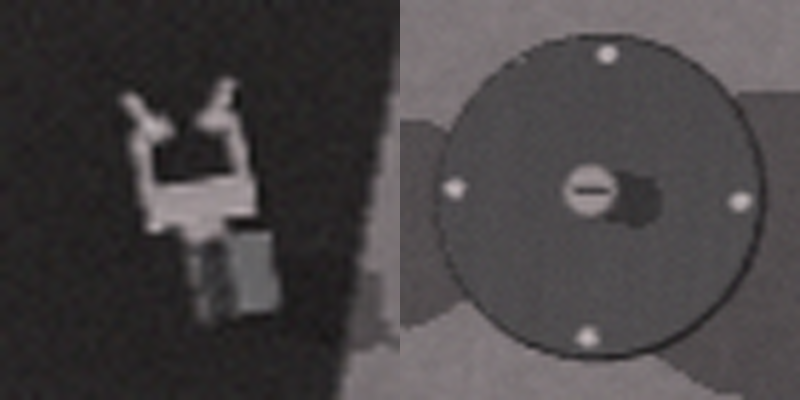

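View pics/z2.png

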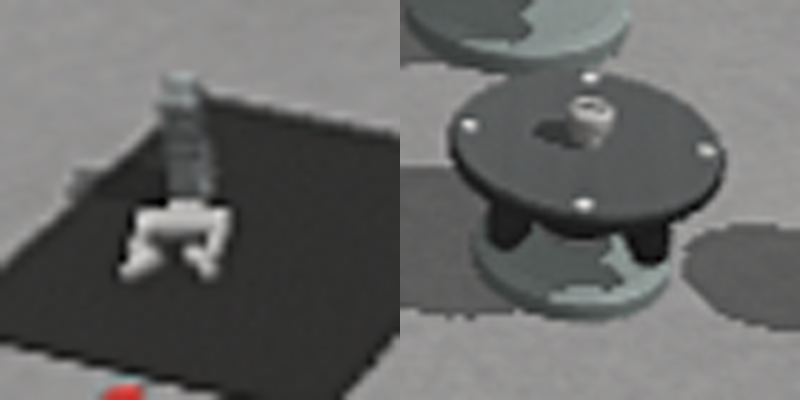

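```bash
python3 - <<'E'
from h import *
from scipy.optimize import least_squares
np.set_printoptions(precision=4,suppress=True)
T=lambda X,Y:np.array([345+(X+.5)/8-.5,180+(Y+.5)/8-.5])
S=lambda X,Y:np.array([145+(X+.5)/8-.5,160+(Y+.5)/8-.5])
T2=lambda X,Y:np.array([145+(X+.5)*7/40-.5,150+(Y+.5)*7/40-.5])
S2=lambda X,Y:np.array([285+(X+.5)*7/40-.5,165+(Y+.5)*7/40-.5])
# tab top centre
print('tabtop',tri(S(181,84),T(256,272)))
# plate front-back: body
print('plate backwall mid', tri(S(184,212),T(204,205)))
obs=[('top',(0,0,.020),T(255,272)),('top',(.016,.018,-.023),T(150,230)),('top',(.016,-.018,-.023),T(256,212)),
('top',(.0555,None,-.021),T(181,88)),('scene',(0,0,.020),S(181,84)),('scene',(.0555,0,-.023),S(168,272))]
def f(p):
    r=[];c,s=np.cos(p[3]),np.sin(p[3])
    for n,m,uv in obs:
        x,y,z=m[0],m[1] or 0,m[2]
        r+=list(proj(n,(p[0]+c*x-s*y,p[1]+s*x+c*y,p[2]+z))-uv)
    return r
r=least_squares(f,[.4,-.18,.028,0]);print(r.x,np.degrees(r.x[3]),np.round(r.fun,1))
# turret pins, head top
pins=[((590,78),(587,337)),((468,125),(740,201)),((584,205),(607,54)),((707,150),(455,187))]
for nm,a,b in [('pA',(590,78),(587,337)),('pB',(468,125),(740,201)),('pC',(584,205),(607,54)),('pD',(707,150),(455,187)),('head',(592,106),(590,190))]:
    print(nm,*tri(S2(*a),T2(*b)))
# bystanders
for nm,uv,z in(('lens',(189,108),.05),('driverL',(248,101),.01),('driverR',(316,104),.02),('jar',(386,100),.045),('red',(346,127),.02),('big',(188,297),.1),('small',(114,182),.07)): print(nm,atz('top',uv,z))
E
```

```text
tabtop (array([ 0.4837, -0.2032,  0.0515]), np.float64(0.0009230275142043866))
plate backwall mid (array([ 0.5047, -0.2005,  0.0107]), np.float64(0.0011096753629167126))
[ 0.484  -0.2033  0.0311  0.1363] 7.811951604276167 [-0.1 -0.1 -1.2  0.4  1.2  0.1 -0.3 -0.4 -0.2  0.1 -0.2 -0.1]
pA [0.5431 0.2238 0.1272] 0.3146023967130613
pB [0.5838 0.1696 0.1299] 0.312004169467881
pC [0.6415 0.2082 0.1245] 0.3011531355022515
pD [0.6001 0.2623 0.1224] 0.3022943158619198
head [0.5914 0.2168 0.1394] 0.3044953065514761
lens [0.7261 0.1984 0.05  ]
driverL [0.7517 0.0685 0.01  ]
driverR [ 0.7384 -0.0867  0.02  ]
jar [ 0.737  -0.2402  0.045 ]
red [ 0.6833 -0.153   0.02  ]
big [0.3245 0.1959 0.1   ]
small [0.563  0.3547 0.07  ]
```

```bash
python3 - <<'E'
from h import *
np.set_printoptions(precision=4,suppress=True)
T2=lambda X,Y:np.array([145+(X-400+.5)*7/40-.5,150+(Y+.5)*7/40-.5])
S2=lambda X,Y:np.array([285+(X-400+.5)*7/40-.5,165+(Y+.5)*7/40-.5])
P=[]
for nm,a,b in [('pA',(590,78),(587,337)),('pB',(468,125),(740,201)),('pC',(584,205),(607,54)),('pD',(707,150),(455,187)),('head',(592,106),(590,190))]:
    p=tri(S2(*a),T2(*b));print(nm,*p);P.append(p[0])
print(np.mean(P[:4],0))
E
```

```text
pA [0.5037 0.2217 0.0691] 2.4316357407634307e-05
pB [0.5528 0.1648 0.0693] 0.00022520914561675415
pC [0.6093 0.2141 0.0685] 0.00035914750319541533
pD [0.5604 0.2704 0.0695] 0.000427339724227848
head [0.5561 0.2179 0.0858] 0.0006870645932377043
[0.5565 0.2177 0.0691]
```

The head's centre puts the pivot at about (0.556, 0.218), with the disc top near z 0.069. The clip grip point is at about (0.484, -0.203, 0.030), yaw 7.8°. I'll move above the clip.

```bash
python3 -m handwheel '[{"delta_pos":[40.7,-21.9,9],"turn":8.6,"hand":0},{"delta_pos":[40.7,-21.9,9],"turn":8.6,"hand":0},{"delta_pos":[40.7,-21.9,9],"turn":8.6,"hand":0},{"delta_pos":[40.7,-21.9,9],"turn":8.6,"hand":0},{"delta_pos":[40.7,-21.9,9],"turn":8.6,"hand":0},{"delta_pos":[40.7,-21.9,9],"turn":8.6,"hand":0},{"delta_pos":[40.7,-21.9,9],"turn":8.6,"hand":0},{"delta_pos":[40.7,-21.9,9],"turn":8.6,"hand":0}]' 80
cat >> h.py <<'E'
def to(x,y,z,yaw):
    "deltas (cm) and turn from the measured pose to TCP x,y,z, tool-x yaw deg"
    s=monitor.state();R=np.array(s['orientation']);d=R.T@(np.array([x,y,z])-s['position'])*100
    cur=np.degrees(np.arctan2(R[1,0],R[0,0]))
    print('clk',round(s['clock'],2),'pos',np.round(s['position'],4),'yaw',round(cur,2),'zdir',np.round(R[:,2],4),'F',np.round(s['contact_force'],1),'w',round(s['width'],4))
    print('delta cm',np.round(d,2),'turn',round((cur-yaw+180)%360-180,2))
E
python3 -c "
from h import *
to(.484,-.2033,.31,7.8)"
```

```text
clock: 0.77
position: [0.3881, -0.2966, 0.3407]
orientation: [[0.991, 0.135, -0.0], [0.135, -0.991, 0.0], [-0.0, -0.0, -1.0]]
contact_force: [0.9, -1.1, -0.4]
width: 0.0428
clk 0.77 pos [ 0.3881 -0.2966  0.3407] yaw 7.76 zdir [-1.e-04  1.e-04 -1.e+00] F [ 0.9 -1.1 -0.4] w 0.0428
delta cm [10.76 -7.95  3.07] turn -0.04
```

```bash
python3 -m handwheel '[{"delta_pos":[10.7,-7.9,3],"turn":0,"hand":0},{"delta_pos":[10.7,-7.9,3],"turn":0,"hand":0},{"delta_pos":[10.7,-7.9,3],"turn":0,"hand":0},{"delta_pos":[10.7,-7.9,3],"turn":0,"hand":0},{"delta_pos":[10.7,-7.9,3],"turn":0,"hand":0},{"delta_pos":[10.7,-7.9,3],"turn":0,"hand":0},{"delta_pos":[10.7,-7.9,3],"turn":0,"hand":0},{"delta_pos":[10.7,-7.9,3],"turn":0,"hand":0}]' 
python3 - <<'E'
from h import *
to(.484,-.2033,.185,7.8)
a=viewer.get_image('scene')[130:230,110:240];b=viewer.get_image('top')[150:250,310:440]
cv2.imwrite('pics/a1.png',np.vstack([cv2.resize(a,None,fx=3,fy=3),cv2.resize(b,None,fx=3,fy=3)]))
E
```

```text
clock: 1.43
position: [0.4818, -0.2066, 0.3115]
orientation: [[0.991, 0.134, 0.0], [0.134, -0.991, -0.0], [0.0, 0.0, -1.0]]
contact_force: [0.4, 0.1, 0.1]
width: 0.0426
clk 1.43 pos [ 0.4818 -0.2066  0.3115] yaw 7.68 zdir [ 2.e-04 -4.e-04 -1.e+00] F [0.4 0.1 0.1] w 0.0426
delta cm [ 0.26 -0.31 12.65] turn -0.12
```

View pics/a1.png

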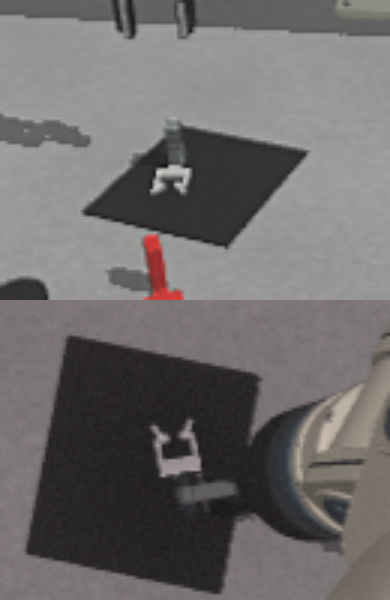

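The scene view shows the fingers coming down over the tab, clear of it at row 120. I'll lower partway and re-measure.

```bash
python3 -m handwheel '[{"delta_pos":[0,0,3],"turn":0,"hand":0},{"delta_pos":[0,0,6],"turn":0,"hand":0},{"delta_pos":[0,0,6],"turn":0,"hand":0},{"delta_pos":[0,0,6],"turn":0,"hand":0},{"delta_pos":[0,0,6],"turn":0,"hand":0},{"delta_pos":[0,0,6],"turn":0,"hand":0},{"delta_pos":[0,0,6],"turn":0,"hand":0},{"delta_pos":[0,0,6],"turn":0,"hand":0}]' >/dev/null
python3 - <<'E'
from h import *
to(.484,-.2033,.185,7.8)
E
```

```text
clk 2.2 pos [ 0.4827 -0.2058  0.2523] yaw 7.77 zdir [ 0.0016 -0.001  -1.    ] F [ 0.1 -0.5 -0.1] w 0.0429
delta cm [ 0.15 -0.24  6.73] turn -0.03
```

```bash
python3 -m handwheel '[{"delta_pos":[0.15,-0.24,3],"turn":0,"hand":0},{"delta_pos":[0.15,-0.24,5],"turn":0,"hand":0},{"delta_pos":[0.15,-0.24,6],"turn":0,"hand":0},{"delta_pos":[0.15,-0.24,6.7],"turn":0,"hand":0},{"delta_pos":[0.15,-0.24,6.7],"turn":0,"hand":0},{"delta_pos":[0.15,-0.24,6.7],"turn":0,"hand":0},{"delta_pos":[0.15,-0.24,6.7],"turn":0,"hand":0},{"delta_pos":[0.15,-0.24,6.7],"turn":0,"hand":0}]' >/dev/null
python3 - <<'E'
from h import *
to(.484,-.2033,.185,7.8)
a=viewer.get_image('scene')[150:220,125:215];b=viewer.get_image('top')[170:240,330:420]
cv2.imwrite('pics/a2.png',np.vstack([cv2.resize(a,None,fx=4,fy=4),cv2.resize(b,None,fx=4,fy=4)]))
E
```

```text
clk 2.87 pos [ 0.484  -0.2033  0.1851] yaw 7.77 zdir [ 1.4e-03 -9.0e-04 -1.0e+00] F [0.2 1.  0.8] w 0.0425
delta cm [0.   0.   0.01] turn -0.03
```

View pics/a2.png

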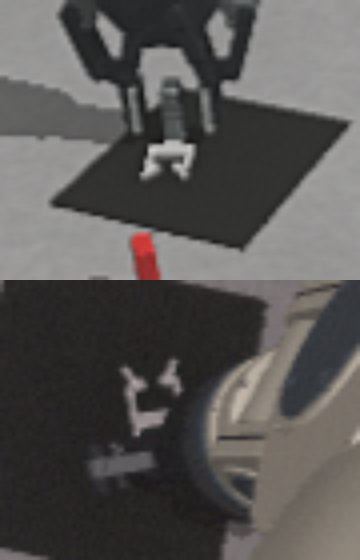

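The fingers straddle the tab: in the crop the tab is at (172,105), with the pads at 133 and 208. Closing.

```bash
python3 -m handwheel '[{"delta_pos":[0,0,0],"turn":0,"hand":-0.6},{"delta_pos":[0,0,0],"turn":0,"hand":-0.7},{"delta_pos":[0,0,0],"turn":0,"hand":-0.8},{"delta_pos":[0,0,0],"turn":0,"hand":-0.9},{"delta_pos":[0,0,0],"turn":0,"hand":-1},{"delta_pos":[0,0,0],"turn":0,"hand":-1},{"delta_pos":[0,0,0],"turn":0,"hand":-1},{"delta_pos":[0,0,0],"turn":0,"hand":-1}]' 80
python3 - <<'E'
from h import *
to(.484,-.2033,.185,7.8)
E
```

```text
clock: 3.63
position: [0.4837, -0.2031, 0.1845]
orientation: [[0.991, 0.135, 0.0], [0.135, -0.991, -0.0], [0.0, 0.0, -1.0]]
contact_force: [-1.0, -0.2, 5.9]
width: 0.0109
clk 3.63 pos [ 0.4837 -0.2031  0.1845] yaw 7.77 zdir [ 4.e-04 -3.e-04 -1.e+00] F [-1.  -0.2  5.9] w 0.0109
delta cm [ 0.03  0.02 -0.05] turn -0.03
```

Gripped at 10.9 mm opening. Lifting, then a check of the clip in hand.

```bash
python3 -m handwheel '[{"delta_pos":[0,0,-2],"turn":0,"hand":-1},{"delta_pos":[0,0,-5],"turn":0,"hand":-1},{"delta_pos":[0,0,-8],"turn":0,"hand":-1},{"delta_pos":[0,0,-11],"turn":0,"hand":-1},{"delta_pos":[0,0,-13],"turn":0,"hand":-1},{"delta_pos":[0,0,-14],"turn":0,"hand":-1},{"delta_pos":[0,0,-14],"turn":0,"hand":-1},{"delta_pos":[0,0,-14],"turn":0,"hand":-1}]' 
python3 - <<'E'
from h import *
np.set_printoptions(precision=4,suppress=True)
# target grip over start: seat 45mm short of pivot, psi=90 -> grip y = .2178-.045-.036
to(.5563,.2178-.036-.045,.325,90)
a=viewer.get_image('scene')[80:200,90:230];b=viewer.get_image('top')[150:270,320:460]
cv2.imwrite('pics/a3.png',np.vstack([cv2.resize(a,None,fx=2.5,fy=2.5),cv2.resize(b,None,fx=2.5,fy=2.5)]))
E
```

```text
clock: 4.3
position: [0.4835, -0.203, 0.3234]
orientation: [[0.991, 0.135, -0.0], [0.135, -0.991, 0.0], [-0.0, -0.0, -1.0]]
contact_force: [-0.3, 0.7, -1.3]
width: 0.011
clk 4.3 pos [ 0.4835 -0.203   0.3234] yaw 7.78 zdir [-0.0004  0.0003 -1.    ] F [-0.3  0.7 -1.3] w 0.011
delta cm [ 11.81 -32.68  -0.16] turn -82.22
```

View pics/a3.png

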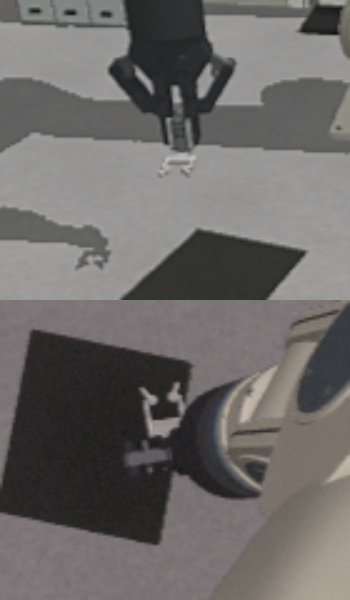

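The clip is held and stays level. I'll traverse to the turret while turning to yaw 90°.

```bash
python3 -m handwheel '[{"delta_pos":[1.5,-4,0],"turn":-7,"hand":-1},{"delta_pos":[3,-8,0],"turn":-14,"hand":-1},{"delta_pos":[4.5,-12,0],"turn":-21,"hand":-1},{"delta_pos":[6,-16,0],"turn":-28,"hand":-1},{"delta_pos":[7.5,-20,0],"turn":-35,"hand":-1},{"delta_pos":[9,-24,0],"turn":-42,"hand":-1},{"delta_pos":[10,-27.5,0],"turn":-49,"hand":-1},{"delta_pos":[11,-30,0],"turn":-56,"hand":-1}]' >/dev/null
python3 - <<'E'
from h import *
to(.5563,.2178-.036-.045,.325,90)
E
```

```text
clk 5.07 pos [0.5517 0.1124 0.3224] yaw 64.22 zdir [-2.8e-03  5.0e-04 -1.0e+00] F [-0.4 -0.3 -0.4] w 0.0112
delta cm [ 2.4  -0.65 -0.26] turn -25.78
```

```bash
python3 -m handwheel '[{"delta_pos":[1,-0.3,0],"turn":-6,"hand":-1},{"delta_pos":[2,-0.7,0],"turn":-12,"hand":-1},{"delta_pos":[2.5,-0.9,2],"turn":-18,"hand":-1},{"delta_pos":[2.6,-1.0,4],"turn":-24,"hand":-1},{"delta_pos":[2.6,-1.0,5],"turn":-25.7,"hand":-1},{"delta_pos":[2.6,-1.0,5],"turn":-25.7,"hand":-1},{"delta_pos":[2.6,-1.0,5],"turn":-25.7,"hand":-1},{"delta_pos":[2.6,-1.0,5],"turn":-25.7,"hand":-1}]' >/dev/null
python3 - <<'E'
from h import *
to(.5563,.2178-.072,.26,90)
a=viewer.get_image('scene')[130:230,260:380];b=viewer.get_image('top')[130:240,130:260]
cv2.imwrite('pics/a4.png',np.hstack([cv2.resize(a,(400,333),interpolation=2),cv2.resize(b,(394,333),interpolation=2)]))
E
```

```text
clk 5.73 pos [0.5547 0.1367 0.2741] yaw 89.38 zdir [-4.e-04 -0.e+00 -1.e+00] F [-0.6 -0.4  0.2] w 0.0112
delta cm [0.91 0.15 1.41] turn -0.62
```

View pics/a4.png

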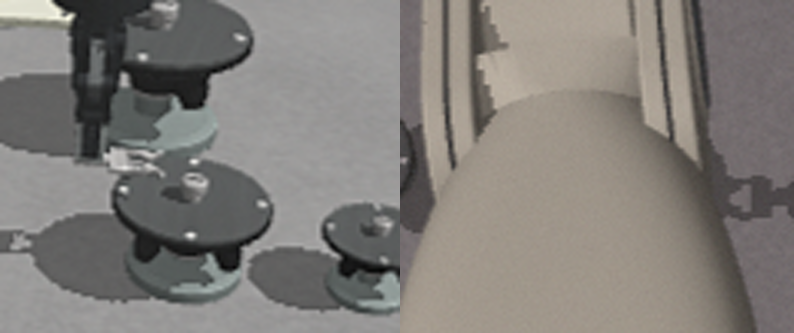

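The scene crop shows the clip level just above the disc's left edge; the arm blocks the top view. I'll position it and feel downward.

```bash
python3 -m handwheel '[{"delta_pos":[0.5,0.1,0.5],"turn":-0.6,"hand":-1},{"delta_pos":[0.9,0.15,1],"turn":-0.6,"hand":-1},{"delta_pos":[0.9,0.15,1.4],"turn":-0.6,"hand":-1},{"delta_pos":[0.9,0.15,1.5],"turn":-0.6,"hand":-1},{"delta_pos":[0.9,0.15,1.5],"turn":-0.6,"hand":-1},{"delta_pos":[0.9,0.15,1.5],"turn":-0.6,"hand":-1},{"delta_pos":[0.9,0.15,1.5],"turn":-0.6,"hand":-1},{"delta_pos":[0.9,0.15,1.5],"turn":-0.6,"hand":-1}]' >/dev/null
python3 - <<'E'
from h import *
to(.5563,.2178-.072,.252,90)
a=viewer.get_image('scene')[145:225,275:375]
cv2.imwrite('pics/a5.png',cv2.resize(a,(800,600),interpolation=2))
E
```

```text
clk 6.5 pos [0.5562 0.1457 0.2593] yaw 90.06 zdir [ 3.e-04  0.e+00 -1.e+00] F [ 1.  -0.4  0.2] w 0.0115
delta cm [0.01 0.01 0.73] turn 0.06
```

View pics/a5.png

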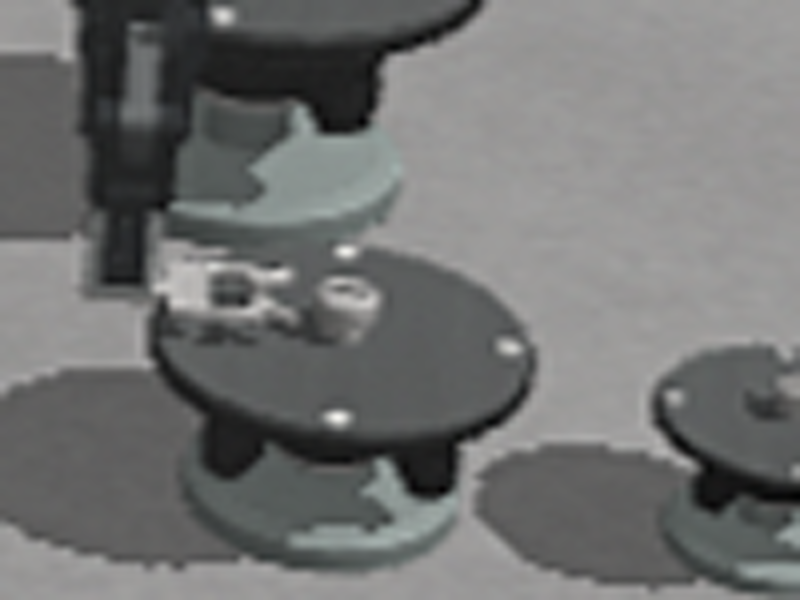

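The clip sits about 10 mm above the disc with its mouth facing the pivot (tips at (290,290), head at (345,295)). I'll keep descending in small steps.

```bash
python3 -m handwheel '[{"delta_pos":[0,0,0.1],"turn":0,"hand":-1},{"delta_pos":[0,0,0.2],"turn":0,"hand":-1},{"delta_pos":[0,0,0.3],"turn":0,"hand":-1},{"delta_pos":[0,0,0.4],"turn":0,"hand":-1},{"delta_pos":[0,0,0.5],"turn":0,"hand":-1},{"delta_pos":[0,0,0.5],"turn":0,"hand":-1},{"delta_pos":[0,0,0.5],"turn":0,"hand":-1},{"delta_pos":[0,0,0.5],"turn":0,"hand":-1}]' >/dev/null
python3 -c "
from h import *
to(.5563,.2178-.072,.252,90)"
python3 -m handwheel '[{"delta_pos":[0,0,0.1],"turn":0,"hand":-1},{"delta_pos":[0,0,0.1],"turn":0,"hand":-1},{"delta_pos":[0,0,0.1],"turn":0,"hand":-1},{"delta_pos":[0,0,0.1],"turn":0,"hand":-1},{"delta_pos":[0,0,0.1],"turn":0,"hand":-1},{"delta_pos":[0,0,0.1],"turn":0,"hand":-1},{"delta_pos":[0,0,0.1],"turn":0,"hand":-1},{"delta_pos":[0,0,0.1],"turn":0,"hand":-1}]' >/dev/null
python3 -c "
from h import *
to(.5563,.2178-.072,.252,90)"
```

```text
clk 7.22 pos [0.5562 0.1458 0.2542] yaw 90.07 zdir [ 0. -0. -1.] F [-0.2 -0.4 -0.4] w 0.0113
delta cm [0.   0.01 0.22] turn 0.07
clk 7.88 pos [0.5561 0.1458 0.2532] yaw 90.08 zdir [ 1.e-04  0.e+00 -1.e+00] F [ 0.   0.5 -1.2] w 0.0111
delta cm [-0.    0.02  0.12] turn 0.08
```

```bash
python3 -m handwheel '[{"delta_pos":[0,0,0.1],"turn":0,"hand":-1},{"delta_pos":[0,0,0.1],"turn":0,"hand":-1},{"delta_pos":[0,0,0.1],"turn":0,"hand":-1},{"delta_pos":[0,0,0.1],"turn":0,"hand":-1},{"delta_pos":[0,0,0.1],"turn":0,"hand":-1},{"delta_pos":[0,0,0.1],"turn":0,"hand":-1},{"delta_pos":[0,0,0.1],"turn":0,"hand":-1},{"delta_pos":[0,0,0.1],"turn":0,"hand":-1}]' >/dev/null
python3 -c "
from h import *
to(.5563,.2178-.072,.252,90)"
```

```text
clk 8.55 pos [0.5561 0.1458 0.2522] yaw 90.07 zdir [ 0. -0. -1.] F [-0.6  0.1  0. ] w 0.0115
delta cm [-0.    0.02  0.02] turn 0.07
```

```bash
python3 -m handwheel '[{"delta_pos":[0,0,0.1],"turn":0,"hand":-1},{"delta_pos":[0,0,0.1],"turn":0,"hand":-1},{"delta_pos":[0,0,0.1],"turn":0,"hand":-1},{"delta_pos":[0,0,0.1],"turn":0,"hand":-1},{"delta_pos":[0,0,0.1],"turn":0,"hand":-1},{"delta_pos":[0,0,0.1],"turn":0,"hand":-1},{"delta_pos":[0,0,0.1],"turn":0,"hand":-1},{"delta_pos":[0,0,0.1],"turn":0,"hand":-1}]' >/dev/null
python3 -c "
from h import *
to(.5563,.2178-.072,.252,90)"
```

```text
clk 9.22 pos [0.5561 0.1458 0.2512] yaw 90.07 zdir [ 0.  0. -1.] F [-0.5  0.1  0.4] w 0.011
delta cm [ 0.    0.02 -0.08] turn 0.07
```

```bash
python3 -m handwheel '[{"delta_pos":[0,0,0.1],"turn":0,"hand":-1},{"delta_pos":[0,0,0.1],"turn":0,"hand":-1},{"delta_pos":[0,0,0.1],"turn":0,"hand":-1},{"delta_pos":[0,0,0.1],"turn":0,"hand":-1},{"delta_pos":[0,0,0.1],"turn":0,"hand":-1},{"delta_pos":[0,0,0.1],"turn":0,"hand":-1},{"delta_pos":[0,0,0.1],"turn":0,"hand":-1},{"delta_pos":[0,0,0.1],"turn":0,"hand":-1}]' >/dev/null
python3 -c "
from h import *
to(.5563,.2178-.072,.252,90)"
```

```text
clk 9.88 pos [0.5561 0.1458 0.2502] yaw 90.08 zdir [ 0.  0. -1.] F [ 0.1  0.1 -0.6] w 0.0113
delta cm [-0.    0.02 -0.18] turn 0.08
```

```bash
python3 -m handwheel '[{"delta_pos":[0,0,0.1],"turn":0,"hand":-1},{"delta_pos":[0,0,0.1],"turn":0,"hand":-1},{"delta_pos":[0,0,0.1],"turn":0,"hand":-1},{"delta_pos":[0,0,0.1],"turn":0,"hand":-1},{"delta_pos":[0,0,0.1],"turn":0,"hand":-1},{"delta_pos":[0,0,0.1],"turn":0,"hand":-1},{"delta_pos":[0,0,0.1],"turn":0,"hand":-1},{"delta_pos":[0,0,0.1],"turn":0,"hand":-1}]' >/dev/null
python3 -c "
from h import *
to(.5563,.2178-.072,.252,90)"
```

```text
clk 10.55 pos [0.5562 0.1458 0.2493] yaw 90.07 zdir [ 4.e-04 -1.e-04 -1.e+00] F [-0.2 -1.7  4.8] w 0.0109
delta cm [ 0.    0.01 -0.27] turn 0.07
```

Contact felt at TCP z of about 0.250 (4.8 N at 0.2493). I'll ease off 0.5 mm and slide 18 mm in.

```bash
python3 -m handwheel '[{"delta_pos":[0,0,-0.05],"turn":0,"hand":-1},{"delta_pos":[0.3,0,-0.05],"turn":0,"hand":-1},{"delta_pos":[0.6,0,-0.05],"turn":0,"hand":-1},{"delta_pos":[0.9,0,-0.05],"turn":0,"hand":-1},{"delta_pos":[1.2,0,-0.05],"turn":0,"hand":-1},{"delta_pos":[1.5,0,-0.05],"turn":0,"hand":-1},{"delta_pos":[1.5,0,-0.05],"turn":0,"hand":-1},{"delta_pos":[1.5,0,-0.05],"turn":0,"hand":-1}]' >/dev/null
python3 - <<'E'
from h import *
to(.5563,.2178-.036,.25,90)
print(monitor.state()['torque'])
a=viewer.get_image('scene')[155:215,285:365]
cv2.imwrite('pics/a6.png',cv2.resize(a,(800,600),interpolation=2))
E
```

```text
clk 11.22 pos [0.5561 0.1613 0.2496] yaw 90.11 zdir [ 1.e-04  9.e-04 -1.e+00] F [-0.5  1.5  3.3] w 0.0114
delta cm [ 2.05  0.02 -0.04] turn 0.11
[ 0.39648783 -0.03192629 -0.01517297]
```

View pics/a6.png

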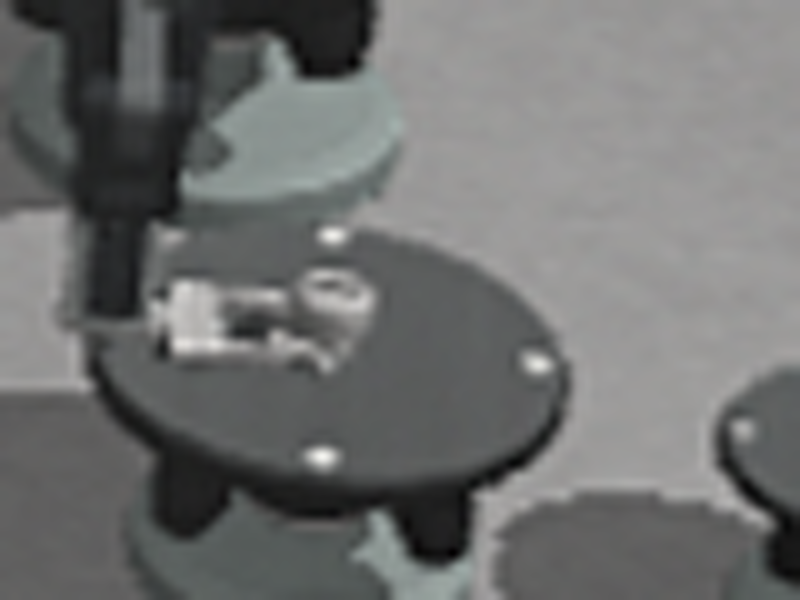

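The clip straddles the pivot under its head, tips at (325,360) and (290,290). Pushing on in small steps.

```bash
python3 -m handwheel '[{"delta_pos":[0.1,0,-0.03],"turn":0,"hand":-1},{"delta_pos":[0.2,0,-0.03],"turn":0,"hand":-1},{"delta_pos":[0.3,0,-0.03],"turn":0,"hand":-1},{"delta_pos":[0.4,0,-0.03],"turn":0,"hand":-1},{"delta_pos":[0.5,0,-0.03],"turn":0,"hand":-1},{"delta_pos":[0.5,0,-0.03],"turn":0,"hand":-1},{"delta_pos":[0.5,0,-0.03],"turn":0,"hand":-1},{"delta_pos":[0.5,0,-0.03],"turn":0,"hand":-1}]' >/dev/null
python3 -c "
from h import *
to(.5563,.1818,.25,90)"
python3 -m handwheel '[{"delta_pos":[0.05,0,0],"turn":0,"hand":-1},{"delta_pos":[0.1,0,0],"turn":0,"hand":-1},{"delta_pos":[0.15,0,0],"turn":0,"hand":-1},{"delta_pos":[0.15,0,0],"turn":0,"hand":-1},{"delta_pos":[0.15,0,0],"turn":0,"hand":-1},{"delta_pos":[0.15,0,0],"turn":0,"hand":-1},{"delta_pos":[0.15,0,0],"turn":0,"hand":-1},{"delta_pos":[0.15,0,0],"turn":0,"hand":-1}]' >/dev/null
python3 -c "
from h import *
to(.5563,.1818,.25,90)"
```

```text
clk 11.93 pos [0.5561 0.1658 0.2498] yaw 90.08 zdir [-3.e-04  0.e+00 -1.e+00] F [ 0.7  0.2 -0. ] w 0.0108
delta cm [ 1.6   0.03 -0.02] turn 0.08
clk 12.6 pos [0.5562 0.1672 0.25  ] yaw 90.06 zdir [ 2.e-04 -2.e-04 -1.e+00] F [ 1.1 -3.6 -0.4] w 0.0111
delta cm [ 1.46  0.02 -0.  ] turn 0.06
```

Bump contact begins at y of about 0.167, as predicted. Continuing 1 mm at a time.

```bash
python3 -m handwheel '[{"delta_pos":[0.05,0,0],"turn":0,"hand":-1},{"delta_pos":[0.1,0,0],"turn":0,"hand":-1},{"delta_pos":[0.1,0,0],"turn":0,"hand":-1},{"delta_pos":[0.1,0,0],"turn":0,"hand":-1},{"delta_pos":[0.1,0,0],"turn":0,"hand":-1},{"delta_pos":[0.1,0,0],"turn":0,"hand":-1},{"delta_pos":[0.1,0,0],"turn":0,"hand":-1},{"delta_pos":[0.1,0,0],"turn":0,"hand":-1}]' >/dev/null
python3 -c "
from h import *
to(.5563,.1818,.25,90)"
```

```text
clk 13.27 pos [0.5562 0.1681 0.2499] yaw 90.06 zdir [ 0.e+00 -7.e-04 -1.e+00] F [ 1.5 -4.7 -0.5] w 0.011
delta cm [ 1.37  0.02 -0.01] turn 0.06
```

```bash
python3 -m handwheel '[{"delta_pos":[0.05,0,0],"turn":0,"hand":-1},{"delta_pos":[0.1,0,0],"turn":0,"hand":-1},{"delta_pos":[0.1,0,0],"turn":0,"hand":-1},{"delta_pos":[0.1,0,0],"turn":0,"hand":-1},{"delta_pos":[0.1,0,0],"turn":0,"hand":-1},{"delta_pos":[0.1,0,0],"turn":0,"hand":-1},{"delta_pos":[0.1,0,0],"turn":0,"hand":-1},{"delta_pos":[0.1,0,0],"turn":0,"hand":-1}]' >/dev/null
python3 -c "
from h import *
to(.5563,.1818,.25,90)"
```

```text
clk 13.93 pos [0.5561 0.1689 0.2499] yaw 90.05 zdir [-0.     -0.0012 -1.    ] F [ 1.  -7.  -0.1] w 0.0113
delta cm [ 1.29  0.02 -0.01] turn 0.05
```

```bash
python3 -m handwheel '[{"delta_pos":[0.05,0,0],"turn":0,"hand":-1},{"delta_pos":[0.1,0,0],"turn":0,"hand":-1},{"delta_pos":[0.1,0,0],"turn":0,"hand":-1},{"delta_pos":[0.1,0,0],"turn":0,"hand":-1},{"delta_pos":[0.1,0,0],"turn":0,"hand":-1},{"delta_pos":[0.1,0,0],"turn":0,"hand":-1},{"delta_pos":[0.1,0,0],"turn":0,"hand":-1},{"delta_pos":[0.1,0,0],"turn":0,"hand":-1}]' >/dev/null
python3 -c "
from h import *
to(.5563,.1818,.25,90)"
```

```text
clk 14.6 pos [0.5562 0.1698 0.25  ] yaw 90.04 zdir [ 1.0e-04 -1.6e-03 -1.0e+00] F [ 2.6 -6.8 -0.3] w 0.0112
delta cm [ 1.2   0.01 -0.01] turn 0.04
```

```bash
python3 -m handwheel '[{"delta_pos":[0.05,0,0],"turn":0,"hand":-1},{"delta_pos":[0.1,0,0],"turn":0,"hand":-1},{"delta_pos":[0.1,0,0],"turn":0,"hand":-1},{"delta_pos":[0.1,0,0],"turn":0,"hand":-1},{"delta_pos":[0.1,0,0],"turn":0,"hand":-1},{"delta_pos":[0.1,0,0],"turn":0,"hand":-1},{"delta_pos":[0.1,0,0],"turn":0,"hand":-1},{"delta_pos":[0.1,0,0],"turn":0,"hand":-1}]' >/dev/null
python3 -c "
from h import *
to(.5563,.1818,.25,90)"
```

```text
clk 15.27 pos [0.5561 0.171  0.2499] yaw 90.05 zdir [-1.e-04 -1.e-03 -1.e+00] F [ 1.2 -5.4 -0.3] w 0.0113
delta cm [ 1.08  0.02 -0.01] turn 0.05
```

```bash
python3 -m handwheel '[{"delta_pos":[0.05,0,0],"turn":0,"hand":-1},{"delta_pos":[0.1,0,0],"turn":0,"hand":-1},{"delta_pos":[0.15,0,0],"turn":0,"hand":-1},{"delta_pos":[0.2,0,0],"turn":0,"hand":-1},{"delta_pos":[0.2,0,0],"turn":0,"hand":-1},{"delta_pos":[0.2,0,0],"turn":0,"hand":-1},{"delta_pos":[0.2,0,0],"turn":0,"hand":-1},{"delta_pos":[0.2,0,0],"turn":0,"hand":-1}]' >/dev/null
python3 -c "
from h import *
to(.5563,.1818,.25,90)"
```

```text
clk 15.93 pos [0.5561 0.1733 0.2499] yaw 90.07 zdir [-1.e-04 -1.e-04 -1.e+00] F [ 1.5 -3.8 -1.7] w 0.0113
delta cm [ 0.85  0.02 -0.01] turn 0.07
```

```bash
python3 -m handwheel '[{"delta_pos":[0.05,0,0],"turn":0,"hand":-1},{"delta_pos":[0.1,0,0],"turn":0,"hand":-1},{"delta_pos":[0.15,0,0],"turn":0,"hand":-1},{"delta_pos":[0.2,0,0],"turn":0,"hand":-1},{"delta_pos":[0.2,0,0],"turn":0,"hand":-1},{"delta_pos":[0.2,0,0],"turn":0,"hand":-1},{"delta_pos":[0.2,0,0],"turn":0,"hand":-1},{"delta_pos":[0.2,0,0],"turn":0,"hand":-1}]' >/dev/null
python3 -c "
from h import *
to(.5563,.1818,.25,90)"
```

```text
clk 16.6 pos [0.5561 0.1756 0.25  ] yaw 90.09 zdir [ 1.e-04  7.e-04 -1.e+00] F [1.5 0.7 0.3] w 0.0112
delta cm [ 0.62  0.02 -0.  ] turn 0.09
```

The push has dropped to zero, so the jaws are past the core. On to the back wall.

```bash
python3 -m handwheel '[{"delta_pos":[0.1,0,0],"turn":0,"hand":-1},{"delta_pos":[0.2,0,0],"turn":0,"hand":-1},{"delta_pos":[0.3,0,0],"turn":0,"hand":-1},{"delta_pos":[0.4,0,0],"turn":0,"hand":-1},{"delta_pos":[0.4,0,0],"turn":0,"hand":-1},{"delta_pos":[0.4,0,0],"turn":0,"hand":-1},{"delta_pos":[0.4,0,0],"turn":0,"hand":-1},{"delta_pos":[0.4,0,0],"turn":0,"hand":-1}]' >/dev/null
python3 -c "
from h import *
to(.5563,.1818,.25,90)"
```

```text
clk 17.27 pos [0.556  0.1795 0.25  ] yaw 90.09 zdir [-0.e+00  4.e-04 -1.e+00] F [ 1.7  1.2 -0.6] w 0.0108
delta cm [ 0.23  0.03 -0.  ] turn 0.09
```

```bash
python3 -m handwheel '[{"delta_pos":[0.05,0,0],"turn":0,"hand":-1},{"delta_pos":[0.1,0,0],"turn":0,"hand":-1},{"delta_pos":[0.1,0,0],"turn":0,"hand":-1},{"delta_pos":[0.1,0,0],"turn":0,"hand":-1},{"delta_pos":[0.1,0,0],"turn":0,"hand":-1},{"delta_pos":[0.1,0,0],"turn":0,"hand":-1},{"delta_pos":[0.1,0,0],"turn":0,"hand":-1},{"delta_pos":[0.1,0,0],"turn":0,"hand":-1}]' >/dev/null
python3 -c "
from h import *
to(.5563,.1818,.25,90)"
```

```text
clk 17.93 pos [0.5561 0.1803 0.2499] yaw 90.07 zdir [-1.e-04 -1.e-04 -1.e+00] F [ 0.8  0.4 -0.1] w 0.0111
delta cm [ 0.15  0.02 -0.01] turn 0.07
```

```bash
python3 -m handwheel '[{"delta_pos":[0.05,0,0],"turn":0,"hand":-1},{"delta_pos":[0.1,0,0],"turn":0,"hand":-1},{"delta_pos":[0.1,0,0],"turn":0,"hand":-1},{"delta_pos":[0.1,0,0],"turn":0,"hand":-1},{"delta_pos":[0.1,0,0],"turn":0,"hand":-1},{"delta_pos":[0.1,0,0],"turn":0,"hand":-1},{"delta_pos":[0.1,0,0],"turn":0,"hand":-1},{"delta_pos":[0.1,0,0],"turn":0,"hand":-1}]' >/dev/null
python3 -c "
from h import *
to(.5563,.1818,.25,90)"
```

```text
clk 18.6 pos [0.5561 0.1813 0.25  ] yaw 90.07 zdir [ 0.  0. -1.] F [-0.3  0.4 -0.1] w 0.0108
delta cm [ 0.05  0.02 -0.  ] turn 0.07
```

```bash
python3 -m handwheel '[{"delta_pos":[0.05,0,0],"turn":0,"hand":-1},{"delta_pos":[0.05,0,0],"turn":0,"hand":-1},{"delta_pos":[0.05,0,0],"turn":0,"hand":-1},{"delta_pos":[0.05,0,0],"turn":0,"hand":-1},{"delta_pos":[0.05,0,0],"turn":0,"hand":-1},{"delta_pos":[0.05,0,0],"turn":0,"hand":-1},{"delta_pos":[0.05,0,0],"turn":0,"hand":-1},{"delta_pos":[0.05,0,0],"turn":0,"hand":-1}]' >/dev/null
python3 -c "
from h import *
to(.5563,.1818,.25,90)"
```

```text
clk 19.27 pos [0.5561 0.1818 0.2499] yaw 90.08 zdir [-0.  0. -1.] F [-0.4 -0.5 -0.8] w 0.0108
delta cm [-0.    0.02 -0.01] turn 0.08
```

```bash
python3 -m handwheel '[{"delta_pos":[0.05,0,0],"turn":0,"hand":-1},{"delta_pos":[0.05,0,0],"turn":0,"hand":-1},{"delta_pos":[0.05,0,0],"turn":0,"hand":-1},{"delta_pos":[0.05,0,0],"turn":0,"hand":-1},{"delta_pos":[0.05,0,0],"turn":0,"hand":-1},{"delta_pos":[0.05,0,0],"turn":0,"hand":-1},{"delta_pos":[0.05,0,0],"turn":0,"hand":-1},{"delta_pos":[0.05,0,0],"turn":0,"hand":-1}]' >/dev/null
python3 -c "
from h import *
to(.5563,.1818,.25,90)"
```

```text
clk 19.93 pos [0.5561 0.1823 0.25  ] yaw 90.07 zdir [-0. -0. -1.] F [-0.4  0.3  0.1] w 0.0111
delta cm [-0.05  0.02 -0.  ] turn 0.07
```

```bash
python3 -m handwheel '[{"delta_pos":[0.05,0,0],"turn":0,"hand":-1},{"delta_pos":[0.05,0,0],"turn":0,"hand":-1},{"delta_pos":[0.05,0,0],"turn":0,"hand":-1},{"delta_pos":[0.05,0,0],"turn":0,"hand":-1},{"delta_pos":[0.05,0,0],"turn":0,"hand":-1},{"delta_pos":[0.05,0,0],"turn":0,"hand":-1},{"delta_pos":[0.05,0,0],"turn":0,"hand":-1},{"delta_pos":[0.05,0,0],"turn":0,"hand":-1}]' >/dev/null
python3 -c "
from h import *
to(.5563,.1818,.25,90)"
```

```text
clk 20.6 pos [0.5561 0.1827 0.25  ] yaw 90.07 zdir [ 0.e+00 -2.e-04 -1.e+00] F [ 0.1 -2.7  0.2] w 0.0111
delta cm [-0.09  0.02 -0.  ] turn 0.07
```

```bash
python3 -m handwheel '[{"delta_pos":[0.02,0,0],"turn":0,"hand":-1},{"delta_pos":[0.04,0,0],"turn":0,"hand":-1},{"delta_pos":[0.04,0,0],"turn":0,"hand":-1},{"delta_pos":[0.04,0,0],"turn":0,"hand":-1},{"delta_pos":[0.04,0,0],"turn":0,"hand":-1},{"delta_pos":[0.04,0,0],"turn":0,"hand":-1},{"delta_pos":[0.04,0,0],"turn":0,"hand":-1},{"delta_pos":[0.04,0,0],"turn":0,"hand":-1}]' >/dev/null
python3 - <<'E'
from h import *
to(.5563,.1818,.25,90)
a=viewer.get_image('scene')[155:215,285:365]
cv2.imwrite('pics/a7.png',cv2.resize(a,(800,600),interpolation=2))
E
```

```text
clk 21.27 pos [0.5561 0.183  0.25  ] yaw 90.06 zdir [ 1.e-04 -6.e-04 -1.e+00] F [ 0.2 -4.4  1.2] w 0.011
delta cm [-0.12  0.02 -0.  ] turn 0.06
```

View pics/a7.png

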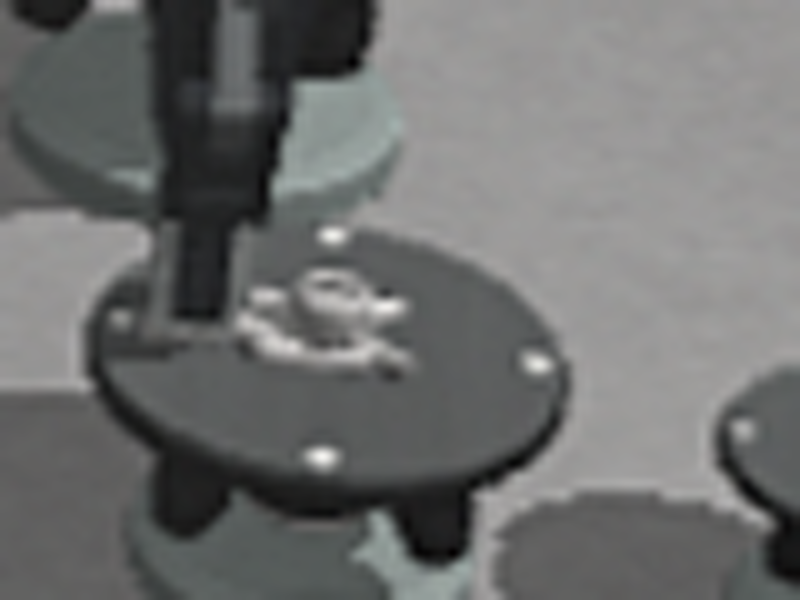

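Home: jaws closed behind the core (tips at (395,305) and (400,360)), and the wall is felt at 4.4 N. I'll back off slightly, lower it onto the disc, then release.

```bash
python3 -m handwheel '[{"delta_pos":[-0.04,0,0],"turn":0,"hand":-1},{"delta_pos":[-0.04,0,0.03],"turn":0,"hand":-1},{"delta_pos":[-0.04,0,0.05],"turn":0,"hand":-1},{"delta_pos":[-0.04,0,0.05],"turn":0,"hand":-1},{"delta_pos":[-0.04,0,0.05],"turn":0,"hand":-1},{"delta_pos":[-0.04,0,0.05],"turn":0,"hand":-1},{"delta_pos":[-0.04,0,0.05],"turn":0,"hand":-1},{"delta_pos":[-0.04,0,0.05],"turn":0,"hand":-1}]' >/dev/null
python3 -c "
from h import *
to(.5563,.1818,.25,90)"
```

```text
clk 21.98 pos [0.5561 0.1828 0.2496] yaw 90.07 zdir [ 2.e-04 -1.e-04 -1.e+00] F [-1.1 -4.3  4.1] w 0.011
delta cm [-0.1   0.02 -0.04] turn 0.07
```

```bash
python3 -m handwheel '[{"delta_pos":[-0.03,0,0],"turn":0,"hand":-1},{"delta_pos":[-0.03,0,0],"turn":0,"hand":-0.7},{"delta_pos":[-0.03,0,0],"turn":0,"hand":-0.5},{"delta_pos":[-0.03,0,0],"turn":0,"hand":-0.2},{"delta_pos":[-0.03,0,0],"turn":0,"hand":-0.2},{"delta_pos":[-0.03,0,0],"turn":0,"hand":-0.2},{"delta_pos":[-0.03,0,0],"turn":0,"hand":-0.2},{"delta_pos":[-0.03,0,0],"turn":0,"hand":-0.2}]' 20 >/dev/null
python3 -c "
from h import *
to(.5563,.1818,.25,90)"
python3 -m handwheel '[{"delta_pos":[0,0,-1],"turn":0,"hand":-0.2},{"delta_pos":[0,0,-3],"turn":0,"hand":-0.2},{"delta_pos":[0,0,-5],"turn":0,"hand":-0.2},{"delta_pos":[0,0,-8],"turn":0,"hand":-0.2},{"delta_pos":[0,0,-11],"turn":0,"hand":-0.2},{"delta_pos":[-4,0,-13],"turn":0,"hand":-0.2},{"delta_pos":[-8,0,-13],"turn":0,"hand":-0.2},{"delta_pos":[-12,0,-13],"turn":0,"hand":-0.2}]' >/dev/null
python3 -m handwheel '[{"delta_pos":[-4,0,0],"turn":0,"hand":-0.2},{"delta_pos":[-8,0,0],"turn":0,"hand":-0.2},{"delta_pos":[-12,0,0],"turn":0,"hand":-0.2},{"delta_pos":[-14,0,0],"turn":0,"hand":-0.2},{"delta_pos":[-15,0,0],"turn":0,"hand":-0.2},{"delta_pos":[-15,0,0],"turn":0,"hand":-0.2},{"delta_pos":[-15,0,0],"turn":0,"hand":-0.2},{"delta_pos":[-15,0,0],"turn":0,"hand":-0.2}]' >/dev/null
python3 - <<'E'
from h import *
to(.5563,.1818,.25,90)
s=viewer.get_image('scene');t=viewer.get_image('top')
cv2.imwrite('pics/f_s.png',s);cv2.imwrite('pics/f_t.png',t)
cv2.imwrite('pics/a8.png',np.hstack([cv2.resize(s[155:225,285:355],(400,400),interpolation=2),cv2.resize(t[150:220,145:215],(400,400),interpolation=2)]))
E
```

```text
clk 22.65 pos [0.5561 0.1826 0.2494] yaw 90.08 zdir [-2.e-04  0.e+00 -1.e+00] F [0.1 0.  0.4] w 0.0342
delta cm [-0.08  0.02 -0.06] turn 0.08
clk 23.98 pos [ 0.5564 -0.0863  0.3797] yaw 90.13 zdir [ 2.e-04  3.e-04 -1.e+00] F [-0.5 -0.3 -0.4] w 0.0339
delta cm [26.81  0.05 12.98] turn 0.13
```

View pics/a8.png

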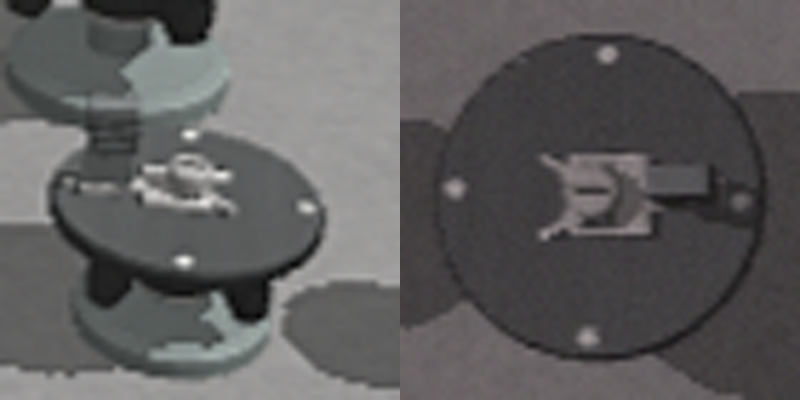

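View pics/f_t.png

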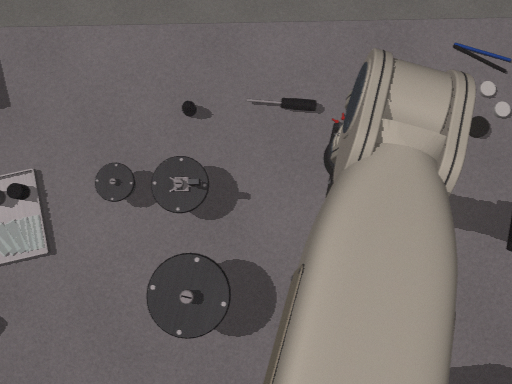

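The clip is around the pivot with its jaws closed beyond the core: tips at (545,160) and (545,235), head at (592,190). The bystanders visible here haven't moved. A quick numeric check of position, height and flatness follows.

```bash
python3 - <<'E'
from h import *
np.set_printoptions(precision=4,suppress=True)
T2=lambda X,Y:np.array([145+(X-400+.5)*7/40-.5,150+(Y+.5)*7/40-.5])
S2=lambda X,Y:np.array([285+(X+.5)*7/40-.5,155+(Y+.5)*7/40-.5])
for z in(.0695,.0705):
  g=np.array([.5563,.1823,z+.026])
  for nm,o in(('tabtop',(0,0,.02)),('tipL',(-.014,.0555,-.021)),('tipR',(.014,.0555,-.021)),('bodyR',(.018,.016,-.021))):
    t=proj('top',g+o);s=proj('scene',g+o)
    print(z,nm,'topzoom',np.round((t-[145,150])*40/7+[400,0]),'scenezoom',np.round((s-[285,155])*40/7))
a,b=cv2.imread('pics/scene0.png'),cv2.imread('pics/f_s.png')
print('bystander diffs',[int(cv2.absdiff(a,b)[y0:y1,x0:x1].mean()) for x0,y0,x1,y1 in((300,235,325,265),(105,220,132,250),(180,232,255,260),(150,205,176,240),(355,185,395,225))])
cv2.imwrite('pics/a9.png',cv2.resize(b[160:205,285:345],(800,600),interpolation=2))
E
```

```text
0.0695 tabtop topzoom [674. 175.] scenezoom [114.  98.]
0.0695 tipL topzoom [538. 230.] scenezoom [229. 169.]
0.0695 tipR topzoom [538. 154.] scenezoom [233. 202.]
0.0695 bodyR topzoom [645. 141.] scenezoom [143. 201.]
0.0705 tabtop topzoom [673. 175.] scenezoom [115.  96.]
0.0705 tipL topzoom [537. 230.] scenezoom [229. 167.]
0.0705 tipR topzoom [537. 154.] scenezoom [233. 200.]
0.0705 bodyR topzoom [645. 141.] scenezoom [143. 199.]
bystander diffs [3, 3, 4, 4, 4]
```

View pics/a9.png

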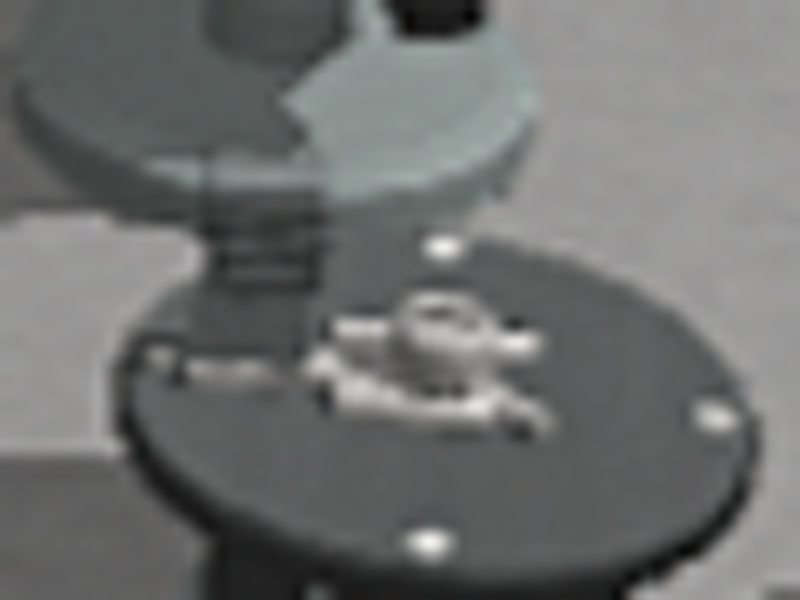

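View pics/f_s.png

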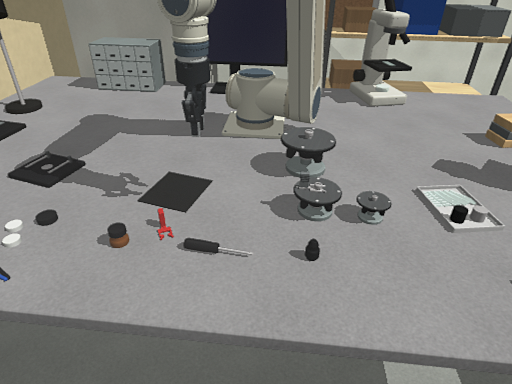

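The scene view agrees to about 1 mm. The top view suggests about 1–2 mm offset toward the tab, so I'll check it more finely.

```bash
python3 - <<'E'
from h import *
t=cv2.imread('pics/f_t.png')[165:202,160:209]
z=cv2.resize(t,None,fx=16,fy=16,interpolation=cv2.INTER_CUBIC);z=cv2.convertScaleAbs(z,alpha=1.3,beta=10)
P=lambda p:tuple(int(v) for v in ((proj('top',p)-[160,165]+.5)*16-.5))
c=np.array([.5563,.2178])
def poly(pts,col): cv2.polylines(z,[np.array([P(p) for p in pts])],True,col,1)
d=.0697
a=np.linspace(0,6.28,40)
poly([(c[0]+.01*np.cos(k),c[1]+.01*np.sin(k),d+.016) for k in a],(0,255,0))
poly([(c[0]+x,c[1]-.036+y,d+.046) for x,y in((-.006,-.011),(.006,-.011),(.006,.011),(-.006,.011))],(0,255,255))
poly([(c[0]+x,c[1]-.036+y,d+.005) for x,y in((-.018,.016),(.018,.016),(.018,.056),(-.018,.056))],(0,0,255))
cv2.imwrite('pics/b1.png',z)
E
```

```text
(no output)
```

View pics/b1.png

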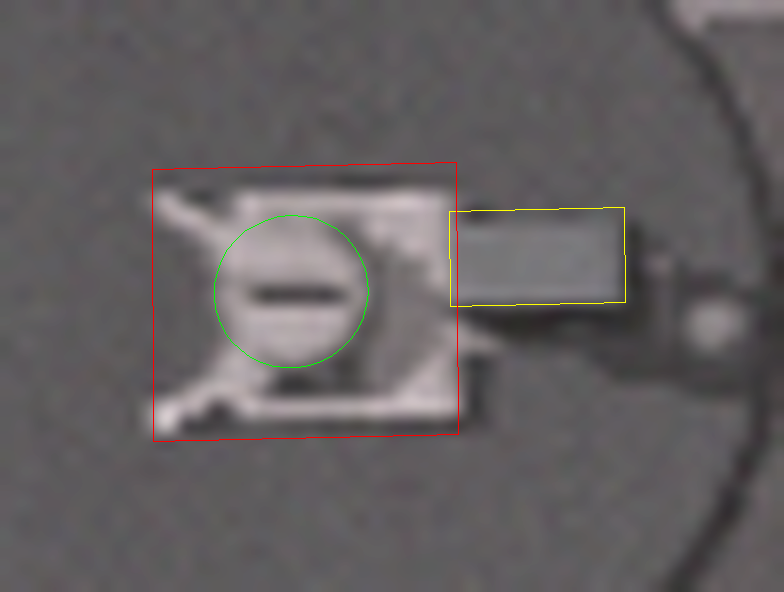

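The overlay, with the seat placed exactly on the pivot axis and the clip flat on the disc, matches the head, plate and tab within about 0.5 mm. The clip is home, so I'm handing in.

```bash
python3 -c "
from bench import sign_off
print(sign_off())"
```

```text
the job is handed in; nothing more can be done
None
```

The spring clip is locked onto the middle-sized turret and the job is handed in at about 24 s of the 64 s allowed.

I picked the clip up by its tab and felt the disc at about z 0.07 m (4.8 N). Sliding it in, the push peaked near 7 N as the jaws passed the core, then dropped to zero. The back wall gave 4.4 N. I lowered the clip onto the disc with about 4 N, released it and moved the arm away.

**Last checks:**
- **Seat:** the clip model with its seat on the pivot axis, flat on the disc, matches the top view to about 0.5 mm. An earlier rough reading suggested 1–2 mm of offset toward the tab; the finer overlay did not confirm it.
- **Flatness:** the scene view shows the clip lying flat, matching the predicted positions to about 1 mm.
- **Bystanders:** the lens, jar, driver, red clip and small stand look unmoved in the pictures.
- **Forces:** readings were only taken at the end of each short move. The highest was about 7 N, but brief peaks in between were not seen.

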